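# Drive home the two raised studs on the turret press

### The job

Two of the brass studs on the turret of the green stud press still stand proud. Turn the turret click by click by pushing its pegs until a raised stud is under the ram, press the red plunger head all the way down to its stop so that the stud is driven home, let it spring up, then do the same for the other raised stud, in whichever order suits. Do not press the studs with the gripper itself, and do not shift or tip the bottles and the spool beside the press.

Things in the scene. Friction and masses are not known exactly. Their poses are not given: they have to be found in the camera images.
- press: Green stud press fixed to the table; place and yaw vary. Origin on the table top under the vertical turret axis; +x points from this axis to the column at the back, z up. Foot: plate 175 x 110 mm (x -55 to +120) and round foot of radius 76 mm, both 12 mm high. The vertical ram axis is at x = +48 mm, y = 0
- turret (a joint): Turn of the turret (rad), positive anticlockwise from above. Spring detent: a click at every multiple of pi/3, one station then exactly under the ram. The start may be off a click, at rest; a resting turret can stay between clicks, but pushed (about 4 N at a peg) to within about 0.2 short of a click it snaps in. Stud A is under the ram at 0 (also +-2 pi), stud B at -2 pi/3 (also 4 pi/3)
- turret_centre (a point): On the turret axis at the top face (z 50 mm) of the turret, a round aluminium plate of radius 74 mm, z 40 to 50 mm; 6 stations 60 degrees apart on a circle of radius 48 mm. At joint 0, anticlockwise from the press's +x: 0 deg stud A, 120 deg stud B (both raised), 60 and 240 deg brass studs already home, 180 and 300 deg empty. Low hub in the middle, radius 17 mm, up to z 63 mm
- plunger (a joint): Travel of the red-headed spring plunger (m): 0 up, 0.026 pressed down to its stop; springs back up by itself. Takes about 5.5 N at the top and 10 N at the stop, about 3 N more while it drives a stud
- plunger_top (a point): Centre of the flat top of the red mushroom-shaped plunger head (46 mm wide, flat part 36 mm, 19 mm thick), 180 mm above the table when up, 154 mm at the stop; moves with it, vertically above the ram axis. The ram foot at the other end is 14 mm wide, and meets a raised stud 14 mm down the stroke
- stud_a (a joint): How far raised stud A has been driven (m): 0 standing 13 mm proud of the plate, 0.012 fully home; it stays where it is left and needs about 3 N
- stud_a_top (a point): Centre of the top of stud A: round brass cap 24 mm wide, standing 13 mm above the turret plate (z 63 mm) at first, 1 mm when home; turns with the turret
- stud_b (a joint): As stud_a, for raised stud B
- stud_b_top (a point): Centre of the top of stud B: the same kind of brass cap
- glue_bottle: White bottle with a red pointed nozzle, 58 mm wide, 177 mm tall, standing on the table beside the press; origin at the centre of its underside
- thread_spool_2: Cream thread spool, 48 mm wide, 90 mm tall, standing beside the press; origin at the centre of its underside
- dye_bottle_1: Small white bottle with a white cap, 44 mm wide, 95 mm tall, standing beside the press; origin at the centre of its underside
- organiser_case: Fixed black parts case left of the press; on the table it fills x 0.19 to 0.51 m, y -0.27 to -0.01 m up to z 50 mm; its clear lid stands open, leaning, within y -0.125 to 0.0 m, up to z 265 mm
- drawer_box: Fixed wooden drawer cabinet at the robot's left; fills x 0.11 to 0.47 m, y 0.22 to 0.47 m up to z 240 mm, and an open drawer (x up to 0.45) reaches y 0.155 up to z 150 mm. An arm whose upper link lies left of its base can hit it when it swings left
- column_top (a point): Top centre of the press's green column, 126 mm above the table: the column fills x +88 to +118 mm, y +-25 mm of the press frame from the foot up. A fixed arm reaches from it over the turret: x +30 to +118 mm, y +-20 mm, z 100 to 126 mm, with a round ram guide of radius 16 mm about the ram axis, z 97 to 131 mm
- peg_top (a point): Top of one of the turret's 6 upright steel pegs, 11 mm thick, z 50 to 90 mm (a 16 mm wide collar on the lowest 3 mm). They stand midway between the stations on a circle of radius 64 mm; at joint 0 at 30 (this one), 90, 150, 210, 270 and 330 deg from the press's +x. Clear gap between neighbours 53 mm; pegs pass under the arm at the back
There are look-alikes about, which are no part of the job. Leave any blue or turquoise look-alike of the dye_bottle_1 alone.

How it is judged:
By the outcome, as a careful person would: the job done as asked, in the order asked, and still so for the second after the job is handed in, with the robot touching nothing.
It also fails if it takes over 61 s, if anything falls off the work surface, if the arm or the gripper's body presses on something with over 40 N, if the wrist force passes 120 N, or if a joint passes its speed limit or range.

### The arm

A 6-joint arm with a two-finger parallel gripper is mounted at the origin on the work surface; the furniture and walls round the work are solid. World frame = base frame: x ahead of the robot, y to its left, z up, the work surface at z = 0. Lengths are in mm, angles in rad, forces in N, time in s.
With the tool pointing down it reaches from about 250 to 800 mm from the base axis. Payload 3.9 kg.
Tool frame: the origin (TCP) lies at the very end of the fingers, on their centre line; the grasp point (between the pads) lies 19 mm behind it (bot.tcp_to_grasp is the distance from the TCP to the grasp point, in mm); z points along the fingers, y is the line along which they close (so a half turn about z gives the same grasp; the last joint's range is limited). The gripper opens to 85 mm and grips with 20 to 120 N. Pads are 22 mm wide; open, the fingers measure 114 mm over their backs; the gripper's body (76 mm by 85 mm) begins 54 mm behind the grasp point. The pads swing forward as they close: fully open they stand 13 mm farther back than shut.
Start: joints at [0, 0.26, -0.138, 1.173, 0, 1.571], TCP at [524.991, -0, 231.304] pointing down, gripper open.
Joint ranges: [-2.78, 2.78], [-0.83, 1.72], [-1.28, 1.37], [-1.9, 2.12], [-1.57, 1.48], [-3.14, 3.14]. Speed limits (rad/s): [2.57, 2.57, 3.14, 3.14, 3.14, 3.14].

### API

Orientations are given as a rotation vector (axis times angle).
In Python, from workcell import readout, camera, camera_params, order, search_frame, regions_of, bot gives the robot as it stands.
- The arm moves only by the tool move_arm, never from a script. Its argument "motion" is one flat list of numbers, 7 for each row, row after row: the opening, from 0 (shut) to 1 (fully open), then the shift along the tool's x, y, z in mm, then the turn, a rotation vector about the tool's x, y, z in degrees. A call has 1 to 8 rows; each row shifts and turns the commanded pose from where the row before left it, along the tool's axes as they then stand; what a row does not reach is not made up. A row lasts 1/10 s, in which the tool goes at most 50 mm and 8.59 degrees, less where a joint would pass 70% of its speed; a pose out of reach is approached as far as the arm can. A call with a gripper value outside its range is refused whole. The fingers move at their own pace and stop on an object; "newtons" is the grip in N (left out, the last holds). Time passes only in rows, so rows that do not move let the fingers close. It gives the time, the measured TCP pose, the force, the opening and the grip force at its end, in the units of the state.
- readout.sense(): the state, without advancing time (a new reading comes with each control period).
- camera(name): name is "scene" or "side" or "wrist"; returns (picture, depth): 420x560x3 uint8, red, green, blue; 420x560 float32, mm along the optical axis (not along the pixel's ray), 0 where there is no reading.
- camera_params(name): a dict with "K" (3x3 intrinsics, pixels), "R" (3x3) and "t" (3): a world point X has camera coordinates R X + t; the wrist camera has in their place "hand_eye" (4x4, takes a point from camera to tool coordinates, whose origin is the TCP and whose axes are the flange's). Camera axes: x right, y down, z forward; pixel columns grow to the right and rows downward; lengths in mm; the calibration is good to about 2 mm. A picture is of the moment at which its call begins: read the wrist's pose just before it. camera_params takes no time and is no camera call.
- order.sign_off(): hands the job in; it is judged then, once.
Trained networks look in the newest picture that a camera, given by its name, has taken for a name from the list of things; names that differ only in an ending like _2 or _b are one class to them, and where a whole thing is asked for, a point or a joint stands for the part that bears it (a point fixed in the world has none). Each returns a list of dicts, best first, with "p" (0 to 1); they miss things now and then, are a little off and sometimes report something else, mostly with a low value. They report only what shows in the picture. A call takes as long as a camera call. They do not tell look-alikes from the thing itself.
- search_frame(camera, query): "centre" ([column, row] as shares, 0 to 1, of the picture: columns of its width, rows of its height, amid what is visible of it).
- regions_of(camera, query): "region" (420x560 bool, what is visible of it) and "centre" ([column, row] as shares, 0 to 1, of the picture: columns of its width, rows of its height, amid what is visible of it).
The state is a dict: "t": time; "joint_positions": joint angles; "dq": joint speeds; "joint_torque": joint torques, N m; "tcp_pos": TCP position; "tcp_rot": TCP orientation; "contact_force": force on the tool from outside, world axes, zero at the start; "moment": the same for the moment, N m; "gripper_width": finger opening in mm; "finger_force": force on a finger pad.
Only numpy, scipy, OpenCV 4.12 (cv2) and the standard library are available. Lean on these libraries where they do the work, as an engineer would, in place of code of your own. Each camera call takes 0.05 s, during which the arm holds its last target. There are 200 camera calls.

## Working session

There is one attempt and no reset: what is moved stays moved. The work goes in short steps, Python scripts to look and compute and a tool call to move; the robot and the scene stay as the last step left them, time stands still between calls to the robot, and variables do not carry over. Pictures are saved under pics/ and viewed, at most 10 in all, crops included, and the job is handed in when it is done.

Besides the shell and the picture viewer there is one more tool, called after "Call:" as name(argument=value, ...) on one line, values as JSON. move_arm: Moves the arm, as the interface text tells. Its arguments: {"type":"object","properties":{"motion":{"type":"array","items":{"type":"number"}},"newtons":{"type":"number"}},"required":["motion"]}

```bash
ls; mkdir -p pics; cat > h.py <<'E'
import numpy as np, cv2
from workcell import readout, camera, camera_params, order, search_frame, regions_of, bot
from scipy.spatial.transform import Rotation as Ro
def cam(name):
    s=readout.sense(); P=camera_params(name); img,d=camera(name)
    K=np.array(P["K"])
    if name=="wrist":
        T=np.array(P["hand_eye"]); W=np.eye(4); W[:3,:3]=Ro.from_rotvec(s["tcp_rot"]).as_matrix(); W[:3,3]=s["tcp_pos"]; M=W@T
    else:
        E=np.eye(4);E[:3,:3]=P["R"];E[:3,3]=np.ravel(P["t"]);M=np.linalg.inv(E)
    return img,d,K,M
def cloud(d,K,M):
    v,u=np.indices(d.shape); p=np.stack([(u-K[0,2])/K[0,0]*d,(v-K[1,2])/K[1,1]*d,d],-1)
    X=p@M[:3,:3].T+M[:3,3]; X[d<=0]=np.nan; return X
def save(n,img): cv2.imwrite(f"pics/{n}.png",img[:,:,::-1])
E
python3 - <<'E'
from h import *
print(readout.sense())
ims=[]
for c in ["scene","side","wrist"]:
    img,d,K,M=cam(c); X=cloud(d,K,M); save(c,img); np.save(c+"_X.npy",X)
    for q in ["press","plunger_top","turret","stud_a","peg_top","glue_bottle","thread_spool_2","dye_bottle_1","column_top"]:
        for r in regions_of(c,q)[:3] if c=="scene" else search_frame(c,q)[:3]:
            u,v=int(r["centre"][0]*560),int(r["centre"][1]*420)
            m=np.nanmedian(X[r["region"]],0).round() if "region" in r else X[min(v,419),min(u,559)].round()
            print(c,q,round(r["p"],2),u,v,m)
E
```

```text
pics
{'t': 0.0, 'joint_positions': array([ 3.18072940e-06,  2.60661176e-01, -1.39394803e-01,  1.17269360e+00,
        7.06742308e-06,  1.57079924e+00]), 'dq': array([ 9.00613768e-04,  1.63826953e-03,  7.44654480e-07, -1.37461775e-03,
        1.03465395e-03,  1.56901244e-03]), 'joint_torque': array([-3.22425103e-04, -4.05677426e+01,  2.53926122e+01,  1.89446745e-02,
       -4.02533055e-05,  2.61086342e-05]), 'tcp_pos': array([5.24308458e+02, 3.93208568e-03, 2.30467143e+02]), 'tcp_rot': array([-2.22046050e+00, -2.22046108e+00,  2.16071645e-03]), 'contact_force': array([ 0.29264075, -0.26052887,  0.04943307]), 'moment': array([-0.00046491, -0.00590913,  0.02348342]), 'finger_force': 0.0, 'gripper_width': 85.49248881655001}
scene press 0.69 275 304 [ 499. -449.   51.]
scene plunger_top 0.49 276 284 [ 499. -436.  178.]
scene turret 0.56 266 294 [ 452. -400.   50.]
scene stud_a 0.61 268 305 [ 459. -444.   61.]
scene peg_top 0.88 268 291 [ 453. -401.   50.]
scene glue_bottle 0.79 311 286 [ 588. -366.   99.]
scene thread_spool_2 0.8 242 310 [ 390. -490.   70.]
scene dye_bottle_1 0.89 322 327 [ 647. -473.   64.]
scene dye_bottle_1 0.82 233 287 [ 339. -401.   60.]
scene dye_bottle_1 0.71 205 258 [ 193. -318.   60.]
scene column_top 0.6 277 301 [ 499. -449.   51.]
side press 0.65 367 259 [ 480. -462.   83.]
side plunger_top 0.49 353 256 [ 482. -394.   58.]
side plunger_top 0.47 364 222 [ 479. -436.  179.]
side turret 0.61 351 257 [ 475. -395.   57.]
side stud_a 0.46 300 265 [ 314. -401.   71.]
side peg_top 0.73 345 261 [ 452. -402.   53.]
side glue_bottle 0.88 379 226 [ 584. -363.  117.]
side thread_spool_2 0.62 337 281 [ 372. -491.   59.]
side thread_spool_2 0.42 379 228 [ 583. -366.  112.]
side dye_bottle_1 0.91 300 264 [ 313. -402.   75.]
side dye_bottle_1 0.91 415 259 [ 631. -476.   57.]
side dye_bottle_1 0.63 238 267 [ 172. -324.   58.]
side column_top 0.94 363 259 [ 506. -408.   51.]
```

```bash
python3 - <<'E'
from h import *
a=cv2.imread("pics/scene.png")[230:350,180:350]; b=cv2.imread("pics/side.png")[190:310,280:450]
c=np.vstack([cv2.resize(x,(800,565),interpolation=cv2.INTER_CUBIC)[:,:] for x in (a,b)])
cv2.imwrite("pics/c1.png",c[:565]);cv2.imwrite("pics/c2.png",c[565:])
for n in ["scene","side"]:
    X=np.load(n+"_X.npy"); I=cv2.imread(f"pics/{n}.png")[:,:,::-1].astype(int)
    reg=(abs(X[...,0]-490)<140)&(abs(X[...,1]+430)<130)
    red=reg&(I[...,0]>120)&(I[...,1]<80)&(X[...,2]>172)&(X[...,2]<186)
    print(n,"red top",red.sum(),np.nanmean(X[red],0),np.nanmin(X[red],0),np.nanmax(X[red],0))
    gr=reg&(I[...,1]>I[...,0]+15)&(I[...,1]>I[...,2])
    t=gr&(abs(X[...,2]-126)<4); print("arm top",t.sum(),np.nanmean(X[t],0),np.nanmin(X[t],0),np.nanmax(X[t],0))
    if t.sum()>8:
        w,v=np.linalg.eigh(np.cov(X[t][:,:2].T)); print(np.sqrt(w),v[:,1])
    p=reg&(abs(X[...,2]-50)<3); print("plate",p.sum(),np.nanmean(X[p],0),np.nanmin(X[p],0),np.nanmax(X[p],0))
    pg=reg&(X[...,2]>70)&(X[...,2]<92)&(np.hypot(X[...,0]-455,X[...,1]+400)<90)
    for u in np.argwhere(pg): pass
    print(np.c_[np.argwhere(pg)[:,::-1],X[pg].round(),I[pg]][::3][:40].astype(int))
E
```

```text
scene red top 112 [ 498.46845223 -438.45664168  178.51314275] [ 480.20810401 -457.65270561  173.27224828] [ 515.34907768 -418.19972838  183.9531361 ]
arm top 244 [ 523.7716194  -467.25731278  125.0716842 ] [ 486.08575144 -500.1033235   122.01436887] [ 558.01273057 -431.34217846  129.42550886]
[12.65665815 17.29385868] [-0.67747731  0.73554367]
plate 594 [ 462.71863384 -405.80965332   49.71147032] [ 351.35134049 -502.04223978   47.02062017] [ 629.8631185  -323.61122825   52.97887263]
[[ 272  271  449 -332   88  196  192  185]
 [ 272  272  451 -336   89  180  175  169]
 [ 272  273  450 -334   80  166  160  153]
 [ 275  273  460 -332   81  191  186  178]
 [ 274  274  457 -334   77  149  145  138]
 [ 275  275  461 -337   76  188  179  171]
 [ 255  279  405 -377   90  204  200  193]
 [ 289  279  512 -349   88  191  187  181]
 [ 292  279  521 -347   88  196  191  183]
 [ 257  280  413 -380   91  189  184  178]
 [ 291  280  519 -350   86  170  167  161]
 [ 256  281  410 -382   88  153  150  145]
 [ 291  281  519 -354   86  149  144  139]
 [ 256  282  410 -383   83  136  132  128]
 [ 289  28
[... 2616 characters left out ...]
  102  100]
 [ 325  251  403 -376   82  104  104  102]
 [ 363  251  488 -430   90  166  163  160]
 [ 366  251  494 -436   92   98  100   97]
 [ 370  251  525 -411   73   82   89   84]
 [ 324  252  399 -378   80  133  132  124]
 [ 327  252  408 -379   79  102  102   99]
 [ 365  252  492 -435   88   74   73   74]
 [ 371  252  525 -416   72   96   97   96]
 [ 326  253  400 -386   81  103  102  101]
 [ 364  253  488 -436   86   50   49   51]
 [ 367  253  500 -432   82   48   50   51]
 [ 326  254  402 -383   76  102  102  100]
 [ 364  254  491 -432   81   60   57   53]
 [ 367  254  488 -450   90   86   87   88]
 [ 365  255  478 -454   92  132  131  129]
 [ 342  256  420 -434   91  232  229  228]]
```

View pics/c1.png

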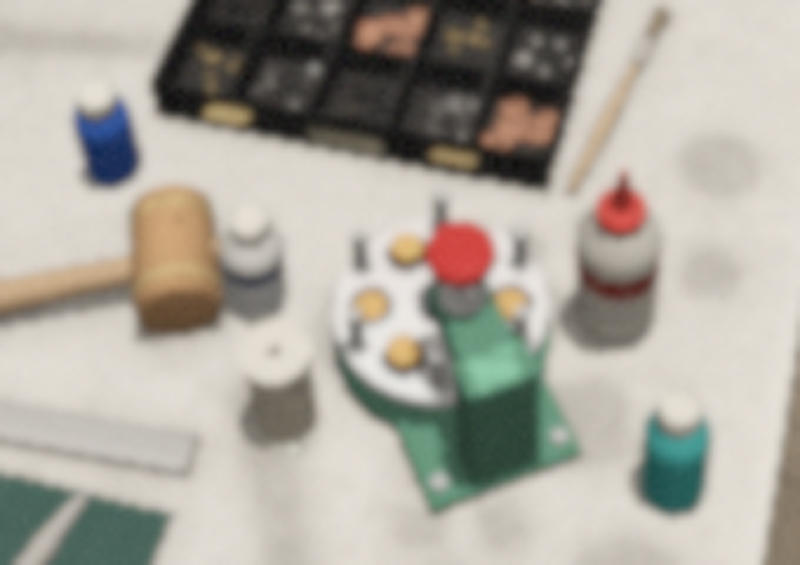

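View pics/c2.png

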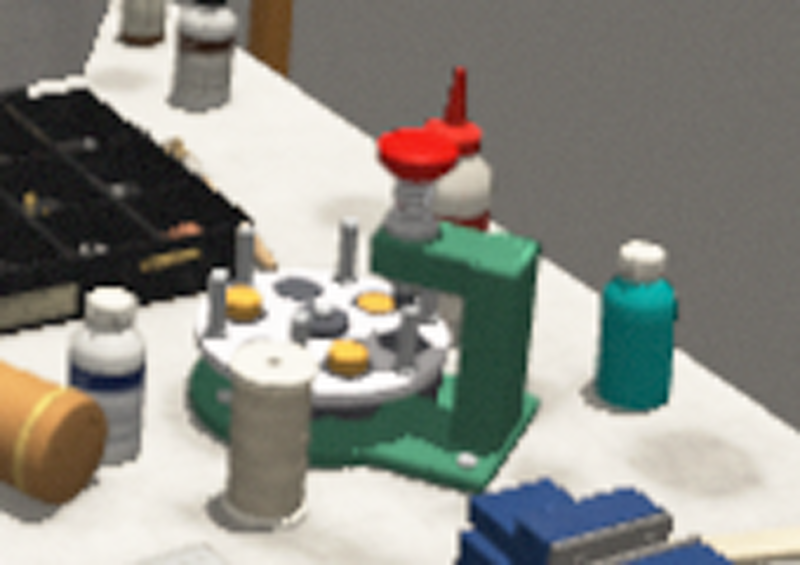

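Call:
move_arm(motion=[0,0,0,-40,0,0,0,0,0,0,-40,0,0,0,0,0,0,-40,0,0,0,0,-35,-5,0,0,0,2,0,-35,-5,0,0,0,3,0,-35,-5,0,0,0,3,0,-35,-5,0,0,0,3,0,-35,-5,0,0,0,3], newtons=40)

```text
t: 2.3
tcp_pos: [484.0, -172.9, 351.3]
tcp_rot: [2.477, 1.932, 0.0]
contact_force: [-0.5, -0.4, -0.8]
gripper_width: 0.4
finger_force: 0.0
```

```bash
cat >> h.py <<'E'
def fit():
    # turret centre and peg phase from both views, free r=64, 6 pegs; heights 70..92
    from scipy.optimize import least_squares
    Q=[]
    for n in ["scene","side"]:
        X,I=np.load(n+"_X.npy"),cv2.imread(f"pics/{n}.png").astype(int)
        rr=np.hypot(X[...,0]-469,X[...,1]+395)
        Q.append(X[(X[...,2]>68)&(X[...,2]<93)&(rr>52)&(rr<78)&(np.ptp(I,axis=2)<30)][:,:2])
    Q=np.vstack(Q)
    def f(p):
        a=p[2]+np.arange(6)*np.pi/3; c=p[:2]+64*np.c_[np.cos(a),np.sin(a)]
        return np.linalg.norm(Q[:,None]-c,axis=2).min(1)
    r=least_squares(f,[469,-395,np.radians(46)],loss="soft_l1",f_scale=4)
    return len(Q),r.x[:2],np.degrees(r.x[2]),r.cost
E
python3 -c "
from h import *
print(fit()); s=readout.sense(); print(s['tcp_pos'],s['joint_positions'].round(2),s['t'])"
```

```text
(291, array([ 468.36590772, -395.38140006]), np.float64(44.83565484606837), np.float64(3207.1702451094015))
[ 484.0377294  -172.92215015  351.29338127] [-0.34  0.22  0.12  1.47 -0.    1.47] 2.3
```

Call:
move_arm(motion=[0,-38.5,9.8,0,0,0,0,0,-38.5,9.8,0,0,0,0,0,-38.5,9.8,0,0,0,0,0,-38.5,9.8,0,0,0,0,0,0,0,45,0,0,0,0,0,0,45,0,0,0,0,0,0,45,0,0,0,0,0,0,45,0,0,0])

```text
t: 3.1
tcp_pos: [485.0, -330.8, 169.8]
tcp_rot: [2.475, 1.933, 0.0]
contact_force: [0.4, 0.0, -0.5]
gripper_width: -0.1
finger_force: 0.0
```

```bash
python3 -c "
from h import *
img,d,K,M=cam('wrist'); X=cloud(d,K,M); np.save('wrist_X.npy',X); save('w1',img)
red=(img[...,0]>120)&(img[...,1]<80)&(abs(X[...,2]-180)<5); print(red.sum(),np.nanmean(X[red],0),np.nanmin(X[red],0),np.nanmax(X[red],0))
b=cv2.imread('pics/w1.png'); cv2.imwrite('pics/w1b.png',b)
s=readout.sense(); print(s['tcp_pos'],s['t'])"
```

```text
20 [ 581.11330855 -347.71337737  175.9677854 ] [ 580.01415397 -349.16587584  175.21077475] [ 583.14298391 -346.01528722  176.80199269]
[ 479.77905055 -327.10437321  161.11820022] 3.15
```

View pics/w1.png

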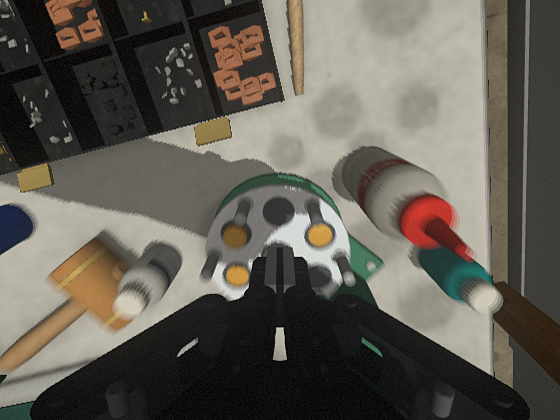

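Call:
move_arm(motion=[0,0,0,30,0,0,0,0,0,0,30,0,0,0,0,0,0,25,0,0,0,0,0,0,15,0,0,0,0,0,0,0,0,0,0,0,0,0,0,0,0,0])

```text
t: 3.75
tcp_pos: [485.7, -330.9, 72.3]
tcp_rot: [2.475, 1.934, 0.0]
contact_force: [-0.1, 0.2, 0.2]
gripper_width: 0.2
finger_force: 0.0
```

Call:
move_arm(motion=[0,-0.25,-5.75,0,0,0,-5,0,-0.25,-5.75,0,0,0,-5,0,-0.25,-5.75,0,0,0,-5,0,-0.25,-5.75,0,0,0,-5,0,-0.25,-5.75,0,0,0,-5,0,-0.25,-5.75,0,0,0,-5,0,-0.25,-5.75,0,0,0,-5,0,-0.25,-5.75,0,0,0,-5])

```text
t: 4.55
tcp_pos: [443.1, -333.9, 73.5]
tcp_rot: [1.655, 2.665, 0.009]
contact_force: [3.0, 5.3, 0.8]
gripper_width: -0.1
finger_force: 2.7
```

Call:
move_arm(motion=[0,-0.25,-5.75,0,0,0,-5,0,-0.25,-5.75,0,0,0,-5,0,0,0,0,0,0,0,0,0,0,0,0,0,0])

```text
t: 4.95
tcp_pos: [431.3, -342.1, 72.8]
tcp_rot: [1.428, 2.795, -0.001]
contact_force: [0.0, -0.2, 0.1]
gripper_width: 0.2
finger_force: 0.0
```

```bash
cat >> h.py <<'E'
def look(tag):
    for n in ["scene","side"]:
        img,d,K,M=cam(n); save(n,img); np.save(n+"_X.npy",cloud(d,K,M))
    a=cv2.imread("pics/scene.png")[255:325,230:320]; b=cv2.imread("pics/side.png")[205:275,310:400]
    cv2.imwrite(f"pics/{tag}.png",np.hstack([cv2.resize(x,(400,311),interpolation=cv2.INTER_CUBIC) for x in (a,b)]))
    s=readout.sense(); print(fit(),s["tcp_pos"].round(1),s["contact_force"].round(1),s["t"])
E
python3 -c "
from h import *
look('l1')"
```

```text
(290, array([ 464.40723877, -398.69358596]), np.float64(-396.5936963330651), np.float64(6909.794529774343)) [ 431.1 -341.8   72.2] [-0.5  0.  -0.6] 5.05
```

View pics/l1.png

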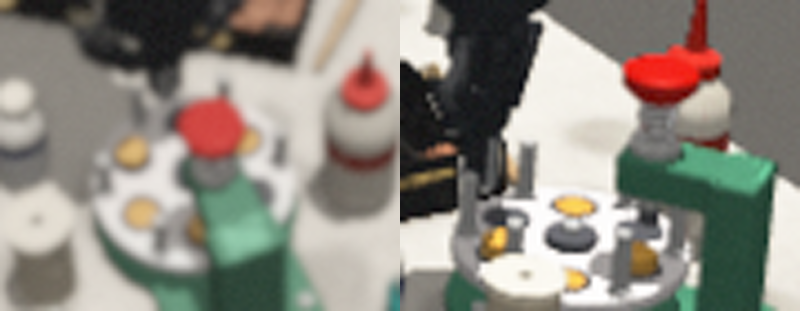

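Call:
move_arm(motion=[0,0,0,-45,0,0,0,0,0,0,-45,0,0,0,0,0,0,-40,0,0,0,0,-13,-0.5,-13,0,0,0,0,-35,-1.2,0,0,0,0,0,-35,-1.2,0,0,0,0,0,-31.5,-1.1,0,0,0,0,0,0,0,15,0,0,0])

```text
t: 5.85
tcp_pos: [498.0, -440.7, 200.7]
tcp_rot: [1.426, 2.791, -0.004]
contact_force: [0.6, 0.1, 0.3]
gripper_width: 0.0
finger_force: 0.0
```

```bash
python3 -c "
from h import *
s=readout.sense(); print(s['tcp_pos'])
look('l2')
for n in ['scene','side']:
    X=np.load(n+'_X.npy'); I=cv2.imread(f'pics/{n}.png')[:,:,::-1].astype(int)
    r=(I[...,0]>110)&(I[...,1]<80)&(abs(X[...,2]-178)<8)&(abs(X[...,0]-495)<45)&(abs(X[...,1]+437)<45)
    print(n,r.sum(),X[r].mean(0),X[r].min(0),X[r].max(0))
"
```

```text
[ 498.04845533 -440.66316973  200.66029335]
(224, array([ 467.01075057, -395.54583076]), np.float64(-515.1842867155112), np.float64(2391.089877977466)) [ 494.  -436.1  197. ] [-0.6  1.1 -1.5] 5.95
scene 91 [ 500.0315076  -442.27333694  178.26098996] [ 478.15336623 -455.33128419  170.84030341] [ 516.91861279 -420.66616484  182.08793064]
side 130 [ 491.10809301 -438.96996728  179.56327698] [ 471.35429443 -455.49926988  170.55198499] [ 513.8803457  -410.66202516  184.6776314 ]
```

View pics/l2.png

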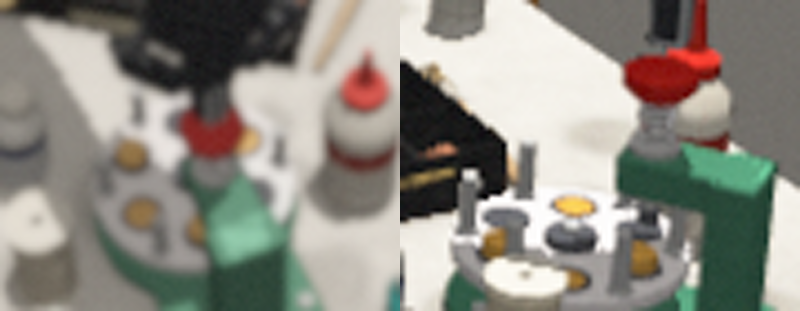

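```bash
python3 -c "
from h import *
for n in ['scene','side']:
    X=np.load(n+'_X.npy'); I=cv2.imread(f'pics/{n}.png').astype(int)
    dx,dy=X[...,0]-468.3,X[...,1]+395.3
    rr=np.hypot(dx,dy); a=np.degrees(np.arctan2(dy,dx))
    m=(X[...,2]>70)&(X[...,2]<93)&(rr>56)&(rr<72)&(np.ptp(I,axis=2)<30)
    h,e=np.histogram(a[m],bins=36,range=(-180,180)); print(n,[(int(x),int(k)) for x,k in zip(e,h) if k])
    for c in [-146,-86,-26,34,94,154]:
        mm=m&(abs((a-c+180)%360-180)<20); print(c,mm.sum(),a[mm].mean().round(1) if c>-170 else 0,np.median(a[mm]).round(1),rr[mm].mean().round(1))
"
```

```text
scene [(-160, 16), (-150, 2), (-100, 14), (-90, 6), (10, 1), (20, 15), (130, 1), (140, 13)]
-146 18 -153.1 -152.0 61.6
-86 20 -92.0 -91.9 64.9
-26 0 nan nan nan
34 16 22.0 21.0 66.5
94 0 nan nan nan
154 14 143.8 144.4 60.0
side [(-170, 2), (-160, 26), (-110, 12), (-100, 21), (-50, 3), (-40, 17), (80, 17), (90, 9), (130, 2), (140, 26), (150, 1)]
-146 28 -156.3 -156.1 65.8
-86 33 -98.2 -97.6 64.3
-26 20 -37.4 -36.7 60.7
34 0 nan nan nan
94 26 88.1 88.6 63.7
154 29 145.5 146.5 66.8<string>:10: RuntimeWarning: Mean of empty slice.
  ret = ret.dtype.type(ret / rcount)
  return _methods._mean(a, axis=axis, dtype=dtype,
```

```bash
cat > y.py <<'E'
from h import *
def box(x0,x1,y0,y1,z0,z1): return np.array([[x,y,z] for x in(x0,x1) for y in(y0,y1) for z in(z0,z1)],float)
t=np.linspace(0,2*np.pi,40)
def cyl(r,z0,z1): return np.array([[r*np.cos(a),r*np.sin(a),z] for a in t for z in(z0,z1)])
parts=[(box(-55,120,-55,55,0,12),1),(cyl(76,0,12),1),(cyl(74,40,50),0),(box(88,118,-25,25,12,126),1),(box(30,118,-20,20,100,126),1)]
S=4; V=[]
for n in ["scene","side"]:
    P=camera_params(n); I=cv2.imread(f"pics/{n}.png"); I=cv2.resize(I,None,fx=S,fy=S,interpolation=cv2.INTER_CUBIC).astype(int)
    g=(I[...,1]>I[...,2]+12)&(I[...,1]>I[...,0]+3)
    ign=(I[...,2]>I[...,1]+50)|(I.max(2)<35)
    V.append((np.array(P["K"]),np.array(P["R"]),np.ravel(P["t"]),g,ign))
def cost(p,verb=0):
    tot=0;c,s=np.cos(p[2]),np.sin(p[2])
    for i,(K,R,T,g,ign) in enumerate(V):
        m=np.zeros(g.shape,np.uint8); roi=m.copy()
        du=p[3+2*i:5+2*i]
        for pts,col in parts:
            W=np.c_[pts[:,0]*c-pts[:,1]*s+p[0],pts[:,0]*s+pts[:,1]*c+p[1],pts[:,2]]
            q=(W@R.T+T)@K.T; q=(q[:,:2]/q[:,2:]+.5+du)*S
            h=cv2.convexHull(q.astype(np.float32)); cv2.fillConvexPoly(m,np.rint(h*16).astype(int),col,shift=4)
            if col: cv2.fillConvexPoly(roi,np.rint(h*16).astype(int),1,shift=4)
        roi=cv2.dilate(roi,np.ones((31,31)))>0
        tot+=((m>0)!=g)[roi&~ign].sum()
    return tot/S**2
from scipy.optimize import minimize
for y0 in (-50,-56,-62,-66):
    x0=np.array([468.3,-395.3,np.radians(y0),0,0,0,0]); sim=np.vstack([x0]+[x0+d*np.eye(7)[i] for i,d in enumerate([5,5,.1,.7,.7,.7,.7])])
    r=minimize(cost,x0,method="Nelder-Mead",options=dict(initial_simplex=sim,maxiter=250)); print(y0,cost(x0),r.fun,r.x[:2].round(1),np.degrees(r.x[2]).round(2),r.x[3:].round(1))
E
python3 y.py
```

```text
-50 884.375 705.8125 [ 467.9 -388.4] -52.11 [-0.5  0.1  0.4 -0.3]
-56 1013.0625 710.6875 [ 467.3 -390.4] -51.95 [-0.2 -0.2  0.4 -0.7]
-62 1310.9375 712.5 [ 467.7 -390.7] -51.4 [-0.4 -0.1 -0.  -0.7]
-66 1489.3125 712.4375 [ 468.5 -389.5] -52.57 [-0.4 -0.3 -0.1 -0.6]
```

Call:
move_arm(motion=[0,38,2,0,0,0,0,0,38,2,0,0,0,0,0,38.5,4,0,0,0,0,0,0,0,40,0,0,0,0,0,0,40,0,0,0,0,0,0,35,0,0,0,0,0,0,12,0,0,0,0,0,0,0,0,0,0])

```text
t: 6.75
tcp_pos: [432.2, -337.5, 71.3]
tcp_rot: [-1.425, -2.796, -0.001]
contact_force: [-0.6, 0.9, -0.2]
gripper_width: 0.1
finger_force: 0.0
```

Call:
move_arm(motion=[0,-0.1,-3,0,0,0,-2,0,-0.1,-3,0,0,0,-2.5,0,-0.1,-3,0,0,0,-2.5,0,-0.1,-3,0,0,0,-2.5,0,-0.1,-2,0,0,0,-1.5,0,0,0,0,0,0,0])

```text
t: 7.35
tcp_pos: [424.2, -349.3, 74.1]
tcp_rot: [1.151, 2.92, -0.002]
contact_force: [-0.2, -0.9, -1.0]
gripper_width: -0.1
finger_force: 0.0
```

```bash
cat >> h.py <<'E'
def pegs():
    out=[]
    for n in ['scene','side']:
        img,d,K,M=cam(n); save(n,img); X=cloud(d,K,M); np.save(n+"_X.npy",X); I=img.astype(int)
        dx,dy=X[...,0]-468.3,X[...,1]+395.3
        rr=np.hypot(dx,dy); a=np.degrees(np.arctan2(dy,dx))
        m=(X[...,2]>70)&(X[...,2]<91)&(rr>58)&(rr<70)&(np.ptp(I,axis=2)<30)
        h,e=np.histogram(a[m],bins=72,range=(-180,180)); print(n,[(int(x),int(k)) for x,k in zip(e,h) if k])
        out.append(np.degrees(np.angle(np.exp(1j*np.radians(a[m]*6)).mean()))/6%60)
    s=readout.sense(); print("phase",np.round(out,1),s['tcp_pos'].round(1),s['contact_force'].round(1),s['t'])
E
python3 -c "
from h import *
pegs()"
```

```text
scene [(-155, 2), (-150, 4), (-145, 9), (-90, 10), (-85, 9), (-25, 3), (25, 9), (30, 6), (35, 1), (85, 9), (90, 4), (140, 2), (145, 2), (150, 8), (155, 2)]
side [(-155, 6), (-150, 9), (-100, 1), (-95, 20), (-90, 8), (-40, 1), (-35, 6), (-30, 5), (30, 1), (35, 9), (85, 1), (90, 12), (95, 11), (100, 1), (135, 2), (140, 5), (145, 2), (150, 10), (155, 11)]
phase [32.2 31.7] [ 423.9 -348.8   73.3] [0.4 0.4 0.2] 7.45
```

Call:
move_arm(motion=[0,0,-1.5,0,0,0,-1,0,0,-1.5,0,0,0,-1,0,0,0,0,0,0,0])

```text
t: 7.75
tcp_pos: [421.1, -350.5, 72.3]
tcp_rot: [-1.1, -2.943, 0.0]
contact_force: [0.3, 0.0, 0.7]
gripper_width: 0.1
finger_force: 0.0
```

```bash
python3 -c "
from h import *
pegs()"
```

```text
scene [(-150, 2), (-145, 8), (-140, 5), (-90, 4), (-85, 11), (-80, 5), (-30, 1), (-25, 5), (-20, 1), (25, 3), (30, 11), (35, 2), (85, 5), (90, 9), (95, 1), (120, 1), (145, 5), (150, 3), (155, 8)]
side [(-155, 4), (-150, 7), (-145, 8), (-95, 10), (-90, 15), (-85, 7), (-30, 7), (-25, 1), (30, 1), (35, 9), (40, 5), (90, 7), (95, 9), (100, 9), (135, 1), (140, 6), (145, 2), (150, 4), (155, 15), (160, 2)]
phase [35.1 34.5] [ 421.1 -350.4   72.2] [0.9 0.6 0.1] 7.85
```

Call:
move_arm(motion=[0,0,-1.5,0,0,0,-1,0,0,-1.5,0,0,0,-1,0,0,0,0,0,0,0])

```text
t: 8.15
tcp_pos: [419.3, -352.6, 72.2]
tcp_rot: [-1.048, -2.962, -0.001]
contact_force: [1.3, 0.6, 0.6]
gripper_width: 0.0
finger_force: 0.5
```

```bash
python3 -c "
from h import *
pegs()"
```

```text
scene [(-150, 3), (-145, 3), (-140, 10), (-85, 12), (-80, 4), (-30, 1), (-25, 5), (-20, 2), (30, 10), (35, 4), (90, 9), (95, 4), (120, 1), (145, 2), (150, 5), (155, 6), (160, 1)]
side [(-155, 2), (-150, 4), (-145, 11), (-95, 1), (-90, 18), (-85, 8), (-35, 1), (-30, 2), (-25, 4), (30, 1), (35, 9), (40, 8), (90, 2), (95, 9), (100, 12), (140, 3), (145, 4), (150, 6), (155, 10), (160, 5)]
phase [36.8 36.1] [ 419.3 -352.5   72.2] [-0.1  1.1  0.3] 8.25
```

Call:
move_arm(motion=[0,0,5,0,0,0,0,0,0,5,0,0,0,0,0,0,0,0,0,0,0,0,0,0,0,0,0,0])

```text
t: 8.65
tcp_pos: [425.8, -344.8, 72.4]
tcp_rot: [1.048, 2.962, -0.001]
contact_force: [0.3, 0.2, 0.3]
gripper_width: 0.0
finger_force: 0.0
```

```bash
python3 -c "
from h import *
pegs()"; python3 y.py
```

```text
scene [(-150, 1), (-145, 8), (-140, 7), (-85, 9), (-80, 5), (-25, 5), (-20, 2), (25, 1), (30, 10), (35, 4), (90, 9), (95, 6), (115, 3), (135, 3), (140, 1), (150, 4), (155, 9), (160, 1)]
side [(-150, 7), (-145, 12), (-95, 4), (-90, 18), (-85, 6), (-80, 1), (-30, 4), (-25, 5), (30, 1), (35, 11), (40, 8), (90, 1), (95, 10), (100, 11), (125, 1), (130, 2), (135, 2), (140, 7), (150, 4), (155, 9), (160, 5)]
phase [36.8 35.7] [ 425.6 -344.9   72.3] [ 0.4 -0.2  0.4] 8.75
-50 888.5 706.4375 [ 468.8 -387.7] -52.92 [-0.4  0.   0.3 -0.4]
-56 1009.625 712.1875 [ 467.9 -389.6] -52.73 [-0.1 -0.2  0.1 -0.6]
-62 1309.3125 714.6875 [ 468.3 -391.1] -51.83 [-0.3 -0.2 -0.2 -0.7]
-66 1488.25 712.0 [ 469.4 -389.4] -52.44 [-0.5 -0.3 -0.4 -0.5]
```

Call:
move_arm(motion=[0,0,0,-45,0,0,0,0,0,0,-45,0,0,0,0,0,0,-45,0,0,0,0,-30,0,-45,0,0,0,0,-42,0,-30,0,0,0,0,-42,0,0,0,0,0,0,-42,0,0,0,0,0,0,-5,0,0,0,0,0])

```text
t: 9.55
tcp_pos: [551.0, -446.7, 274.7]
tcp_rot: [-1.049, -2.961, 0.0]
contact_force: [-0.4, 0.7, -1.5]
gripper_width: -0.2
finger_force: 0.0
```

Call:
move_arm(motion=[0,0,0,0,0,0,0,0,0,0,0,0,0,0])

```text
t: 9.75
tcp_pos: [547.0, -443.4, 277.8]
tcp_rot: [-1.048, -2.96, -0.001]
contact_force: [0.2, 0.2, 0.1]
gripper_width: 0.2
finger_force: 0.0
```

```bash
python3 -c "
from h import *
img,d,K,M=cam('wrist'); X=cloud(d,K,M); np.savez('w.npz',img=img,X=X,K=K,M=M); save('w2',img); print(readout.sense()['tcp_pos'])"
```

```text
[ 546.8381714  -443.20323862  278.47651049]
```

View pics/w2.png

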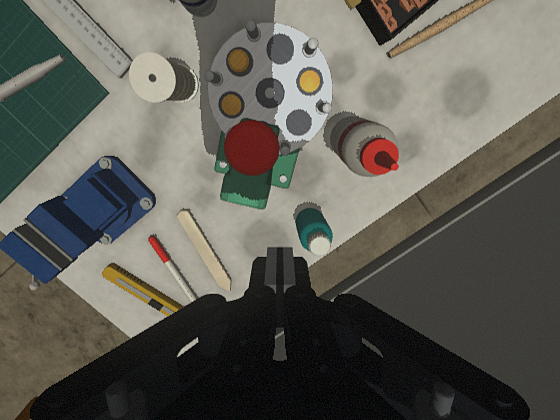

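```bash
cat > w.py <<'E'
from h import *
from scipy.optimize import least_squares
def ana():
    D=np.load('w.npz'); I=D['img'].astype(int); X=D['X']; K=D['K']; M=D['M']
    rr=np.hypot(X[...,0]-468,X[...,1]+395); v=np.indices(rr.shape)[0]<235
    pl=v&(abs(X[...,2]-50)<2.5)&(rr<85)
    c=cv2.findContours(pl.astype(np.uint8),0,1)[0]; c=max(c,key=len)[:,0]
    E=X[c[:,1],c[:,0]]; E=E[np.isfinite(E[:,0])]
    r=least_squares(lambda p:np.hypot(E[:,0]-p[0],E[:,1]-p[1])-73.5,[468,-395],loss='soft_l1',f_scale=1.5); C=r.x
    red=v&(I[...,0]>90)&(I[...,1]<60)&(abs(X[...,2]-179)<6)&(rr<110); P=(X[red].min(0)+X[red].max(0))/2
    g=v&(I[...,1]>I[...,0]+15)&(I[...,1]>I[...,2]+3)
    top=X[g&(abs(X[...,2]-126)<4)][:,:2]; foot=X[g&(abs(X[...,2]-12)<5)&(rr<150)][:,:2]
    (ctr,sz,an)=cv2.minAreaRect(top.astype(np.float32))
    print('C',C,'plunger',P,red.sum(),'yaw',np.degrees(np.arctan2(*(P[:2]-C)[::-1])),'r',np.hypot(*(P[:2]-C)))
    print('top rect',ctr,sz,an,'yaw via',np.degrees(np.arctan2(ctr[1]-C[1],ctr[0]-C[0])))
    f=foot[np.hypot(*(foot-C).T)>77]; (fc,fs,fa)=cv2.minAreaRect(f.astype(np.float32)); print('foot',fc,fs,fa,np.degrees(np.arctan2(fc[1]-C[1],fc[0]-C[0])))
    r2=np.hypot(X[...,0]-C[0],X[...,1]-C[1]); a=np.degrees(np.arctan2(X[...,1]-C[1],X[...,0]-C[0]))
    m=v&(X[...,2]>80)&(X[...,2]<93)&(r2>55)&(r2<72)&(np.ptp(I,axis=2)<40)
    h,e=np.histogram(a[m],bins=72,range=(-180,180)); print([(int(x),int(k)) for x,k in zip(e,h) if k])
    print('peg phase',np.degrees(np.angle(np.exp(6j*np.radians(a[m])).mean()))/6%60)
    br=v&(I[...,0]>I[...,2]+60)&(I[...,1]>I[...,2]+30)&(abs(X[...,2]-56)<12)&(r2<65)
    n,l,st,ce=cv2.connectedComponentsWithStats(br.astype(np.uint8))
    for i in range(1,n):
        if st[i,4]>40:
            q=X[l==i]; m_=np.median(q,0); print('stud',st[i,4],m_.round(1),'ang',np.degrees(np.arctan2(m_[1]-C[1],m_[0]-C[0])).round(1),'r',np.hypot(*(m_[:2]-C)).round(1))
ana()
E
python3 w.py
```

```text
C [ 468.15183473 -394.23680323] plunger [ 495.99405918 -431.96136704  178.06328807] 2087 yaw -53.57120312452686 r 46.886375180716385
top rect (511.508544921875, -453.3389587402344) (48.6667366027832, 86.26480865478516) 37.348697662353516 yaw via -53.736625592876536
foot (521.6878051757812, -465.9400634765625) (108.90318298339844, 58.518245697021484) 37.25890350341797 -53.253793138427774
[(-150, 33), (-145, 65), (-140, 9), (-90, 15), (-85, 2), (-30, 21), (-25, 50), (-20, 11), (30, 26), (35, 57), (40, 11), (90, 32), (95, 68), (100, 13), (150, 41), (155, 73), (160, 13)]
peg phase 36.562838673492166
stud 287 [ 419.1 -398.9   62. ] ang -174.6 r 49.3
stud 346 [ 486.6 -349.7   50.4] ang 67.5 r 48.2
stud 292 [ 448.5 -437.8   50.5] ang -114.3 r 47.7
```

Call:
move_arm(motion=[0,22.7,-11.7,0,0,0,0,0,22.7,-11.6,20,0,0,0,0,0,0,30,0,0,0,0,0,0,30,0,0,0,0,0,0,8,0,0,0,0,0,0,5,0,0,0,0,0,0,5,0,0,0,0,0,0,5,0,0,0])

```text
t: 10.6
tcp_pos: [498.7, -434.0, 176.8]
tcp_rot: [1.048, 2.959, -0.002]
contact_force: [-1.4, 0.3, 5.1]
gripper_width: -0.1
finger_force: 2.3
```

Call:
move_arm(motion=[0,0,0,5,0,0,0,0,0,0,5,0,0,0,0,0,0,5,0,0,0,0,0,0,4,0,0,0,0,0,0,0,0,0,0])

```text
t: 11.1
tcp_pos: [498.7, -434.0, 157.9]
tcp_rot: [1.048, 2.959, -0.002]
contact_force: [-1.9, 1.8, 8.2]
gripper_width: 0.1
finger_force: 4.0
```

Call:
move_arm(motion=[0,0,0,2,0,0,0,0,0,0,2,0,0,0,0,0,0,1,0,0,0,0,0,0,0,0,0,0])

```text
t: 11.5
tcp_pos: [498.7, -434.0, 154.0]
tcp_rot: [1.047, 2.958, -0.002]
contact_force: [-2.4, 2.1, 11.8]
gripper_width: 0.0
finger_force: 5.8
```

Call:
move_arm(motion=[0,0,0,1.5,0,0,0,0,0,0,1,0,0,0,0,0,0,0,0,0,0])

```text
t: 11.8
tcp_pos: [498.7, -434.1, 153.9]
tcp_rot: [1.047, 2.957, -0.003]
contact_force: [-5.1, 4.4, 21.8]
gripper_width: -0.1
finger_force: 10.9
```

Call:
move_arm(motion=[0,0,0,-25,0,0,0,0,0,0,-45,0,0,7,0,0,0,-30,0,0,8,0,0,0,0,0,0,8,0,0,0,0,0,0,8,0,0,0,0,0,0,8,0,0,0,0,0,0,8,0,0,0,0,0,0,8])

```text
t: 12.6
tcp_pos: [498.5, -433.8, 248.8]
tcp_rot: [2.303, 2.135, 0.0]
contact_force: [0.6, 0.5, 0.6]
gripper_width: -0.2
finger_force: 0.0
```

Call:
move_arm(motion=[0,0,0,0,0,0,7,0,0,0,0,0,0,7,0,0,0,0,0,0,0,0,0,0,0,0,0,0])

```text
t: 13.0
tcp_pos: [498.3, -433.7, 248.6]
tcp_rot: [2.539, 1.85, 0.0]
contact_force: [-1.0, -0.6, 0.8]
gripper_width: 0.3
finger_force: 0.0
```

Call:
move_arm(motion=[0,31,-13.5,0,0,0,0,0,31,-13.5,0,0,0,0,0,31,-13.5,0,0,0,0,0,0,0,45,0,0,0,0,0,0,45,0,0,0,0,0,0,45,0,0,0,0,0,0,30,0,0,0,0,0,0,11,0,0,0])

```text
t: 13.8
tcp_pos: [486.0, -331.0, 69.1]
tcp_rot: [-2.535, -1.846, 0.003]
contact_force: [-0.1, -0.8, 0.6]
gripper_width: 0.1
finger_force: 0.0
```

Call:
move_arm(motion=[0,0,0,0,0,0,0,0,-0.25,-5.7,0,0,0,-5,0,-0.25,-5.7,0,0,0,-5,0,-0.25,-5.7,0,0,0,-5,0,-0.25,-5.7,0,0,0,-5,0,-0.25,-5.7,0,0,0,-5,0,-0.25,-5.7,0,0,0,-5,0,-0.25,-5.7,0,0,0,-5])

```text
t: 14.6
tcp_pos: [453.7, -331.3, 75.1]
tcp_rot: [1.856, 2.526, 0.012]
contact_force: [6.6, 6.9, -1.7]
gripper_width: 0.1
finger_force: 4.2
```

Call:
move_arm(motion=[0,-0.25,-5.7,0,0,0,-5,0,-0.25,-5.7,0,0,0,-5,0,-0.25,-5.7,0,0,0,-5,0,-0.25,-5.7,0,0,0,-5,0,-0.1,-3.4,0,0,0,-3,0,-0.1,-3.4,0,0,0,-3,0,0,0,0,0,0,0,0,0,0,0,0,0,0])

```text
t: 15.4
tcp_pos: [424.8, -348.1, 74.3]
tcp_rot: [1.253, 2.877, -0.002]
contact_force: [-0.5, 0.4, -0.2]
gripper_width: 0.2
finger_force: 0.0
```

```bash
sed -i 's/dx,dy=X\[...,0\]-468.3,X\[...,1\]+395.3/dx,dy=X[...,0]-468.2,X[...,1]+394.6/' h.py; python3 -c "
from h import *
pegs()"
```

```text
scene [(-155, 2), (-150, 5), (-145, 12), (-90, 9), (-85, 9), (25, 10), (30, 6), (80, 2), (85, 6), (90, 6), (115, 1), (140, 2), (145, 3), (150, 5), (155, 2)]
side [(-155, 6), (-150, 12), (-145, 2), (-100, 1), (-95, 17), (-90, 10), (-35, 5), (-30, 7), (30, 2), (35, 8), (85, 1), (90, 11), (95, 13), (100, 1), (135, 2), (140, 6), (145, 3), (150, 10), (155, 9), (160, 1)]
phase [32.5 32.2] [ 424.3 -347.6   73.6] [-0.3  0.1 -0.2] 15.5
```

Call:
move_arm(motion=[0,-0.1,-2.4,0,0,0,-2,0,-0.1,-2.4,0,0,0,-2,0,0,0,0,0,0,0,0,0,6,0,0,0,0,0,0,0,-20,0,0,0,0,0,0,-45,0,0,0,0,0,0,-10,0,0,0,0,0,0,0,0,0,0])

```text
t: 16.3
tcp_pos: [426.1, -347.0, 149.8]
tcp_rot: [1.15, 2.918, -0.002]
contact_force: [-0.5, -0.2, -0.2]
gripper_width: 0.4
finger_force: 0.0
```

```bash
python3 -c "
from h import *
pegs()"
```

```text
scene [(-150, 1), (-145, 8), (-140, 8), (-85, 9), (-80, 5), (-30, 1), (-25, 3), (25, 1), (30, 11), (35, 3), (85, 2), (90, 9), (95, 5), (150, 3), (155, 5), (160, 1)]
side [(-150, 10), (-145, 9), (-95, 4), (-90, 17), (-85, 5), (-30, 5), (-25, 2), (30, 1), (35, 9), (40, 7), (90, 1), (95, 8), (100, 14), (150, 2), (155, 13), (160, 6)]
phase [36.6 36.5] [ 424.1 -345.5  146.9] [-0.2  0.4 -0.7] 16.4
```

Call:
move_arm(motion=[0,0,0,0,0,0,8,0,0,0,0,0,0,8,0,0,0,0,0,0,8,0,0,0,0,0,0,8,0,0,0,0,0,0,8,0,0,0,0,0,0,8,0,0,0,0,0,0,8,0,0,0,0,0,0,8])

```text
t: 17.2
tcp_pos: [423.1, -344.9, 145.3]
tcp_rot: [-2.528, -1.859, 0.001]
contact_force: [0.5, 0.3, 0.5]
gripper_width: 0.5
finger_force: 0.0
```

Call:
move_arm(motion=[0,0,0,0,0,0,0,0,0,0,0,0,0,0])

```text
t: 17.4
tcp_pos: [423.5, -345.3, 146.1]
tcp_rot: [-2.521, -1.871, 0.001]
contact_force: [0.1, 0.7, -0.9]
gripper_width: 0.3
finger_force: 0.0
```

Call:
move_arm(motion=[0,15.5,29,0,0,0,0,0,15.5,29,0,0,0,0,0,0,0,25,0,0,0,0,0,0,35,0,0,0,0,0,0,14,0,0,0,0,0,0,0,0,0,0,0,0,0,0,0,0,0])

```text
t: 18.1
tcp_pos: [488.6, -333.2, 73.3]
tcp_rot: [-2.524, -1.87, 0.0]
contact_force: [0.8, 1.5, -0.2]
gripper_width: -0.1
finger_force: 0.0
```

Call:
move_arm(motion=[0,-0.25,-5.7,0,0,0,-5,0,-0.25,-5.7,0,0,0,-5,0,-0.25,-5.7,0,0,0,-5,0,-0.25,-5.7,0,0,0,-5,0,-0.25,-5.7,0,0,0,-5,0,-0.25,-5.7,0,0,0,-5,0,-0.25,-5.7,0,0,0,-5,0,-0.25,-5.7,0,0,0,-5])

```text
t: 18.9
tcp_pos: [447.0, -334.1, 75.1]
tcp_rot: [1.724, 2.622, 0.01]
contact_force: [5.0, 5.7, -0.4]
gripper_width: 0.2
finger_force: 3.1
```

Call:
move_arm(motion=[0,-0.25,-5.7,0,0,0,-5,0,-0.25,-5.7,0,0,0,-5,0,-0.2,-4.5,0,0,0,-4,0,-0.1,-3.4,0,0,0,-3,0,-0.1,-2.4,0,0,0,-2,0,0,0,0,0,0,0,0,0,0,0,0,0,0])

```text
t: 19.6
tcp_pos: [426.7, -348.2, 74.7]
tcp_rot: [1.278, 2.867, -0.001]
contact_force: [-0.2, -0.5, -1.2]
gripper_width: -0.1
finger_force: 0.0
```

```bash
python3 -c "
from h import *
pegs()"
```

```text
scene [(-155, 1), (-150, 7), (-145, 6), (-95, 1), (-90, 10), (-85, 6), (-30, 1), (20, 3), (25, 7), (30, 4), (85, 9), (90, 5), (140, 2), (145, 3), (150, 9)]
side [(-155, 10), (-150, 10), (-100, 5), (-95, 12), (-90, 4), (-40, 2), (-35, 10), (-30, 1), (30, 2), (35, 6), (85, 2), (90, 15), (95, 5), (100, 1), (130, 2), (135, 3), (140, 5), (145, 2), (150, 14), (155, 6)]
phase [31.  30.2] [ 426.4 -347.8   74.2] [-0.1 -0.1 -0. ] 19.7
```

Call:
move_arm(motion=[0,-0.1,-2.4,0,0,0,-2,0,-0.1,-2.4,0,0,0,-2,0,-0.1,-2,0,0,0,-2,0,0,0,0,0,0,0,0,0,6,0,0,0,0,0,0,0,-20,0,0,0,0,0,0,-45,0,0,0,0,0,0,-10,0,0,0])

```text
t: 20.5
tcp_pos: [427.8, -349.2, 152.8]
tcp_rot: [1.124, 2.926, -0.003]
contact_force: [0.1, 0.1, 1.3]
gripper_width: 0.3
finger_force: 0.0
```

```bash
python3 -c "
from h import *
pegs()"
```

```text
scene [(-150, 1), (-145, 6), (-140, 9), (-85, 9), (-80, 5), (-25, 4), (-20, 1), (25, 1), (30, 10), (35, 4), (85, 2), (90, 9), (95, 3), (150, 4), (155, 7), (160, 2)]
side [(-150, 6), (-145, 11), (-95, 2), (-90, 16), (-85, 7), (-35, 1), (-30, 5), (-25, 2), (35, 8), (40, 6), (90, 3), (95, 9), (100, 9), (145, 1), (150, 1), (155, 16), (160, 8)]
phase [36.8 36.6] [ 427.2 -348.8  150.8] [ 0.  -0.3 -0.1] 20.6
```

Call:
move_arm(motion=[0,0,0,-40,0,0,0,0,0,0,-20,0,0,0,0,-37,-5.4,0,0,0,0,0,-37,-5.5,0,0,0,0,0,-36.3,-5.5,0,0,0,0,0,0,0,0,0,0,0,0,0,0,0,0,0,0])

```text
t: 21.3
tcp_pos: [495.7, -433.3, 205.8]
tcp_rot: [-1.125, -2.929, -0.003]
contact_force: [0.9, 0.7, 0.7]
gripper_width: 0.1
finger_force: 0.0
```

Call:
move_arm(motion=[0,0,0,15,0,0,0,0,0,0,8,0,0,0,0,0,0,5,0,0,0,0,0,0,5,0,0,0,0,0,0,5,0,0,0,0,0,0,5,0,0,0,0,0,0,5,0,0,0,0,0,0,2,0,0,0])

```text
t: 22.1
tcp_pos: [495.4, -432.8, 159.8]
tcp_rot: [-1.126, -2.932, -0.001]
contact_force: [-3.6, 4.6, 9.3]
gripper_width: -0.1
finger_force: 5.1
```

Call:
move_arm(motion=[0,0,0,2,0,0,0,0,0,0,1,0,0,0,0,0,0,1,0,0,0,0,0,0,0,0,0,0])

```text
t: 22.5
tcp_pos: [495.4, -432.8, 156.3]
tcp_rot: [-1.126, -2.933, -0.001]
contact_force: [-3.7, 3.9, 10.1]
gripper_width: -0.0
finger_force: 4.8
```

Call:
move_arm(motion=[0,0,0,1.5,0,0,0,0,0,0,1.5,0,0,0,0,0,0,1,0,0,0,0,0,0,1,0,0,0,0,0,0,0,0,0,0])

```text
t: 23.0
tcp_pos: [495.5, -432.9, 154.0]
tcp_rot: [1.125, 2.931, -0.0]
contact_force: [-7.4, 6.2, 21.1]
gripper_width: 0.0
finger_force: 10.4
```

Call:
move_arm(motion=[0,0,0,-20,0,0,0,0,0,0,-40,0,0,0,0,0,0,-40,0,0,0,0,-22,13,-25,0,0,0,0,-22,13,0,0,0,0,0,0,0,0,0,0,0,0,0,0,0,0,0,0])

```text
t: 23.7
tcp_pos: [546.5, -443.9, 273.7]
tcp_rot: [-1.125, -2.933, 0.0]
contact_force: [0.3, 0.9, -0.1]
gripper_width: 0.1
finger_force: 0.0
```

```bash
python3 -c "
from h import *
img,d,K,M=cam('wrist'); X=cloud(d,K,M); np.savez('w.npz',img=img,X=X,K=K,M=M)
s,_,_,_=cam('side'); a=cv2.resize(s[190:310,290:450],(560,420),interpolation=cv2.INTER_CUBIC); b=cv2.resize(img[:240,120:440],(560,420))
save('f',cv2.resize(np.hstack([a,b]),(800,300)))"; python3 w.py
```

```text
C [ 467.7672954  -393.88809017] plunger [ 495.80679009 -431.50459389  177.94632325] 2173 yaw -53.29900428481407 r 46.91710364909227
top rect (511.72979736328125, -453.1502685546875) (48.48674392700195, 86.78658294677734) 36.76104736328125 yaw via -53.43084220262899
foot (521.0890502929688, -465.64154052734375) (109.01078033447266, 58.702701568603516) 36.88724899291992 -53.38305118555572
[(-150, 31), (-145, 66), (-140, 16), (-90, 6), (-30, 24), (-25, 49), (-20, 8), (30, 33), (35, 56), (40, 5), (90, 40), (95, 71), (100, 7), (150, 37), (155, 76), (160, 12)]
peg phase 36.47366435247574
stud 345 [ 419.6 -399.1   50.4] ang -173.8 r 48.4
stud 214 [ 486.5 -349.8   50.2] ang 67.0 r 47.9
stud 314 [ 515.1 -388.4   50.4] ang 6.6 r 47.6
```

View pics/f.png

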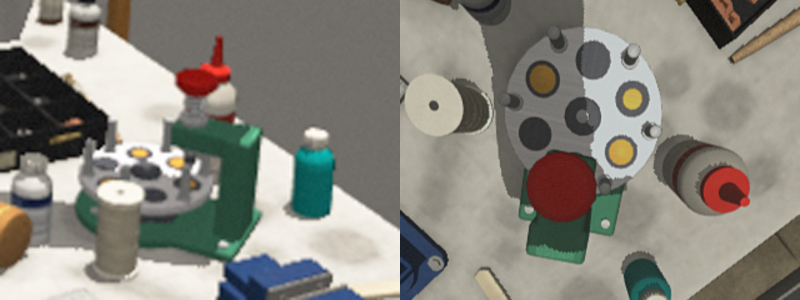

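```bash
python3 -c "
from h import *
print(order.sign_off())"
```

```text
the job is handed in; nothing more can be done
None
```

Both raised studs were pressed to the plunger's stop, B first and then A. B measures level with the home studs; A, under the ram, could not be measured directly. The plunger is back up, the bottles and spool look undisturbed, and the job was handed in at about 24 s.

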